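Hang the dial gauge on the load-cell hook, dial outward

ROBOT

A 6-joint arm with a two-finger parallel gripper is mounted at the origin on the work surface. World frame = base frame: x ahead of the robot, y to its left, z up, the work surface at z = 0. Lengths are in m, angles in rad, forces in N, time in s.
With the tool pointing down it reaches from about 0.425 to 0.95 m from the base axis. Payload 3.5 kg.
Tool frame: the origin (TCP) lies between the finger pads; the fingertips stand 14 mm ahead of it and the grasp point (between the pads) lies 5 mm behind it (ctrl.tip_extent is the distance from the TCP to the fingertips, in m); x points along the fingers, z is the direction in which the jaws open and shut, and the axes are right-handed (so a half turn about x gives the same grasp; the last joint's range is limited). The gripper opens to 85 mm and grips with 20 to 120 N. Pads are 22 mm wide; open, the fingers measure 114 mm over their backs; the gripper's body (76 mm by 85 mm) begins 54 mm behind the grasp point. The pads swing forward as they close: fully open they stand 13 mm farther back than shut.
Start: joints at [1.115, 0.286, 1.577, -0, 1.279, -0.15], TCP at [0.203, 0.644, 0.245] pointing down, gripper open.
Joint ranges: [-2.77, 2.77], [-0.9, 2.22], [0.21, 2.48], [-1.53, 4.67], [0.24, 2.81], [-2.84, 2.84]. Speed limits (rad/s): [2.79, 2.79, 3.14, 3.14, 3.14, 3.14].

INTERFACE

Orientations are given as a unit quaternion [x, y, z, w].
In Python, from plant import ctrl gives the robot as it stands.
- The arm moves only by the tool move_arm, never from a script. Its argument "commands" is one flat list of numbers, 4 for each row, row after row: the shift along the tool's x, y, z in units of 25 mm (1.0 is 25 mm), then the turn about the tool's x in units of 5 degrees (1.0 is 5 degrees). A call has 1 to 20 rows; each row shifts and turns the commanded pose from where the row before left it, along the tool's axes as they then stand; what a row does not reach is not made up. A row lasts 1/8 s, in which the tool goes at most 62.5 mm and 10.7 degrees, less where a joint would pass 70% of its speed; a pose out of reach is approached as far as the arm can. A call is refused whole if a number of a shift passes 1 or a number of a turn 1, either way. A call with a gripper value outside its range is refused whole. "jaw" is the finger opening in mm, from 0 to 85.4, set as the call begins (left out, the last holds). The fingers move at their own pace and stop on an object; "force" is the grip in N (left out, the last holds). Time passes only in rows, so rows that do not move let the fingers close. It gives the time, the measured TCP pose, the force and the opening at its end, in the units of the state.
- ctrl.get_state(): the state, without advancing time (a new reading comes with each control period).
- ctrl.read_camera(name): name is "scene" or "top" or "wrist"; returns the picture (480x640x3 uint8, red, green, blue); there is no depth.
- ctrl.get_calibration(name): a dict with "camera_matrix" (3x3 intrinsics, pixels), "camera_from_world" (4x4, takes a point from world to camera coordinates); the wrist camera has in their place "mount" (4x4, takes a point from camera to tool coordinates, whose origin is the TCP and whose axes are the tool frame's). Camera axes: x right, y down, z forward; pixel columns grow to the right and rows downward; lengths in m; the calibration is good to about 2 mm. A picture is of the moment at which its call begins: read the wrist's pose just before it. get_calibration takes no time and is no camera call.
- ctrl.sign_off(): hands the job in, once; it reports no verdict.
The state is a dict: "time": time; "qpos": joint angles; "dq": joint speeds; "joint_efforts": joint torques, N m; "eef_pos": TCP position; "tcp_rot": TCP orientation; "contact_force": force on the tool from outside, world axes, zero at the start; "wrist_torque": the same for the moment, N m; "opening": opening from 0.0 (shut) to 1.0 (fully open).
Only numpy, scipy, OpenCV 4.12 (cv2) and the standard library are available. Lean on these libraries where they do the work, as an engineer would, in place of code of your own. Each camera call takes 0.05 s, during which the arm holds its last target.

TASK

Pick up the dial gauge that stands on the bench and hang it by its window on the sprung hook of the load-cell stand, with the dial facing outward (the way the hook points, away from the post): push the sprung keeper back with the gauge's plate, lower the plate behind the hook's upturned lip until the window's top edge rests fully on the hook, and let go so that the keeper clamps the plate against the lip. Be gentle: never press with more than about 15 N, the load cell is delicate; do not tip the gauge over, and leave the other things on the bench where they are.

Things in the scene. Friction and masses are not known exactly. Their poses are not given: they have to be found in the camera images.
- gauge: Aluminium dial gauge, 0.2-0.4 kg, stands upright facing any way, may be set down where it stood and regrasped. Origin: centre of foot's underside, z up. Foot 44 (x) x 60 (y) x 18 high. Plate centred on x = 0, 8 thick (x), 60 wide (y), top z = 170. Marked face is +x: raised graduated dial, 48 across, centre z = 47, 8 proud of the plate; -x side plain. All mm.
- gauge_eye (a point): Middle of the top edge of the gauge's window, at (0, 0, 120 mm) in the gauge's frame, axes the same: this edge rests on the hook. The window goes through the plate, 26 mm wide (y), from z = 74 to 120 mm.
- gauge_grip (a point): Where to grip the gauge: on the solid plate above the window, at (0, 0, 157 mm) in its frame, across the 8 mm thickness (x). Keep the fingertips above z = 134 mm in the gauge's frame so that they clear the keeper.
- gauge_front (a point): Middle of the lower edge of the foot on the dial side, at (22 mm, 0, 0) in the gauge's frame, same axes.
- stand: Fixed steel load-cell stand. Origin on the bench, under the nominal seat; x points outward as the hook does, z up. Base plate 110 mm wide, x -190 to -40, 12 high; post 20 across at x = -135, top z = 218; clamp on it, 40 x 36 x 36, nominally centred at z = 180; load cell block 34 wide, 30 high, x -94 to -58, nominally centred at z = 180 (mm).
- seat (a point): NOMINAL seat, top of the hook's shank at (0, 0, 184 mm) in the stand's frame, axes the same. The true hook sits up to 11 mm higher or lower and, independently, up to 15 mm further out or in (x): its clamp was set by hand and is not measured, so feel for it. It stays put during the work, y is true. Shank: level round bar along x, 8 mm in diameter.
- lip (a point): NOMINAL top of the hook's upturned lip, (7, 0, 192 mm) in the stand's frame; shifts with the true hook. Lip: 14 mm wide, 6 mm thick (nominally x = 4 to 10 mm), top 8 mm above the top of the shank. The window must pass over it, moving towards the post, before lowering. Contacts of the gauge with hook, keeper and stand must not add up to over 30 N: up to 15 N by hand is safe.
- keeper (a joint): Travel (m) of the sprung keeper behind the lip: flat steel bar, 44 mm wide (y), from 7 mm below to 13 mm above the shank's axis. 0 at rest, front face 6 mm behind the lip; grows as pushed towards the post, hard stop 0.009. Spring: 4.8 N at 0 plus 0.8 N per mm. The 8 mm plate clears the lip beyond 2 mm; gauge properly hung and clamped: 2 mm.
- vial_a: Bystander: small glass jar with a white cap, 24 mm across, 45 mm high; origin centre of its underside. Stands near the gauge, about 70 mm from its centre.
- vial_b: Bystander: small glass jar with a black cap, 24 mm across, 45 mm high; origin centre of its underside. Stands near the gauge, about 70 mm from its centre.
- weight_big: Bystander: steel weight with a knob, 38 mm across, 45 mm high; origin centre of its underside.
- weight_mid: Bystander: steel weight with a knob, 30 mm across, 36 mm high; origin centre of its underside.
- weight_small: Bystander: steel weight with a knob, 24 mm across, 28 mm high; origin centre of its underside.
- screwdriver: Bystander: screwdriver 170 mm long with a black handle, lying along its x axis; origin below its middle.

How it is judged:
On the way, in this order (a step that is already met when the one before it is completed fails the run):
1. the gauge is lifted at least 30 mm off the bench (height (world z) of gauge above 0.03 m), for 0.1 s.
2. the keeper is pushed back more than 2.2 mm by the gauge (value of joint keeper above 0.0022 m and contact force between gauge and stand above 2 N), for 0.1 s.
At the end, for the whole second after the job is handed in: The released gauge hangs at rest: window's top edge on the shank (x within 19, y 8, z 14 mm of the nominal seat at 0, 0, 184 mm in the stand's frame), plate clamped against the lip (keeper at 0.8 to 3.5 mm), dial outward and gauge upright, each within 0.2 rad (value of joint keeper between 0.0008 and 0.0035 m and x of gauge_eye in the frame of stand between -0.019 and 0.019 m and y of gauge_eye in the frame of stand between -0.008 and 0.008 m and z of gauge_eye in the frame of stand between 0.17 and 0.198 m and x of gauge_front in the frame of stand above 0 m and angle between the x axis of gauge and the x axis of stand, either way round below 0.2 rad and angle between gauge's own z axis and vertical below 0.2 rad and contact force between gauge and stand above 1 N and linear speed of gauge below 0.02 m/s); the robot touches nothing.
It fails at once if the gauge presses on the hook, keeper or stand with more than 30 N, all contacts added up (contact force between gauge and stand above 30 N).
It fails at once if the gauge is tipped by more than 1 rad (angle between gauge's own z axis and vertical above 1 rad).
It fails at once if one of the other loose things on the bench is moved by more than 20 mm (distance of any of vial_a, vial_b, weight_big, weight_mid, weight_small, screwdriver from where it was at the start of the episode above 0.02 m).
It also fails if it takes over 67 s, if anything falls off the work surface, if the arm or the gripper's body presses on something with over 40 N, if the wrist force passes 120 N, or if a joint passes its speed limit or range.

## Working session

There is one attempt and no reset: what is moved stays moved. The work goes in short steps, Python scripts to look and compute and a tool call to move; the robot and the scene stay as the last step left them, time stands still between calls to the robot, and variables do not carry over. Pictures are saved under pics/ and viewed, and the job is handed in when it is done.

Besides the shell and the picture viewer there is one more tool, called as name(argument=value, ...), one argument or row to a line, values as JSON. move_arm: Moves the arm, as the interface text tells. Its arguments: {"type":"object","properties":{"commands":{"type":"array"},"jaw":{"type":"number"},"force":{"type":"number"}},"required":["commands"]}

```bash
ls; mkdir -p pics
python3 - <<'E'
from plant import ctrl
import cv2
print(ctrl.get_state())
for n in ["scene","top","wrist"]:
    im=ctrl.read_camera(n); cv2.imwrite(f"pics/{n}0.png",im[:,:,::-1])
    c=ctrl.get_calibration(n); print(n,{k:(v.tolist() if hasattr(v,'tolist') else v) for k,v in c.items()})
E
```

```text
pics
{'time': 0.0, 'qpos': array([ 1.11501659e+00,  2.87212473e-01,  1.57820974e+00,  1.31280825e-05,
        1.27861789e+00, -1.49996100e-01]), 'dq': array([ 8.58331933e-04,  6.43758758e-04, -9.35339151e-04, -5.93701680e-04,
        4.23767929e-05, -4.63728246e-04]), 'joint_efforts': array([ 2.45199453e-04, -4.05980551e+01, -2.92619938e+01, -1.21534349e-04,
        6.05731897e-03, -6.01343316e-06]), 'eef_pos': array([0.20288318, 0.64311563, 0.24389822]), 'tcp_rot': array([-0.41841515,  0.57108477,  0.41762001,  0.56954761]), 'contact_force': array([0.84625595, 0.11088686, 0.66170184]), 'wrist_torque': array([0.00735517, 0.04936469, 0.02164165]), 'opening': 1.0014450052337753}
scene {'camera_matrix': [[569.2548616130256, 0.0, 314.87155240122763], [0.0, 569.2548616130256, 243.92450973423985], [0.0, 0.0, 1.0]], 'camera_from_world': [[0.7104411551374816, 0.7037419440213598, 0.004543271063675942, -0.4317416635607766], [0.5312490401248193, -0.5320497575377292, -0.6593159431338678, -0.20918056990279707], [-0.4615710372774474, 0.4708187886321879, -0.7518522765926432, 1.2826484283262516], [0
[... 204 characters left out ...]
95378848889143, -0.026547654925555275, 0.024237503763511817], [-0.9886455220605935, -0.010664351426269635, -0.14988763564148092, 0.6098851721663922], [0.14953525677841656, 0.028465563062281245, -0.9883465579945934, 1.1345797170204777], [0.0, 0.0, 0.0, 1.0]]}
wrist {'camera_matrix': [[330.34193235708176, 0.0, 317.95419926673867], [0.0, 330.34193235708176, 246.07295177610635], [0.0, 0.0, 1.0]], 'mount': [[0.00019502244257220462, -0.30040209094903003, 0.9538126365904869, -0.13026127539469237], [-4.97695442157561e-05, -0.9538126564634801, -0.3004020870318149, 0.07842189016647697], [0.9999999797446186, 1.1114328576442717e-05, -0.00020096574916789422, -0.001531472615146745], [0.0, 0.0, 0.0, 1.0]]}
```

View pics/scene0.png

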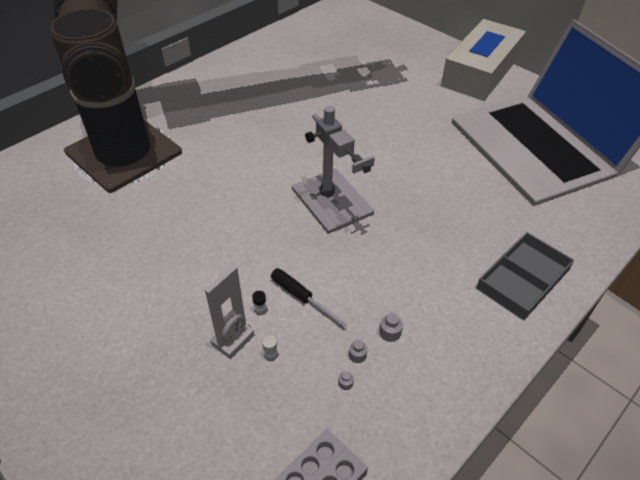

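View pics/top0.png

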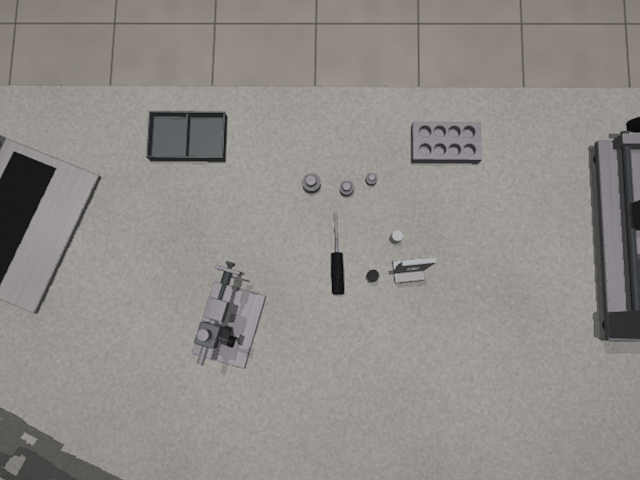

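View pics/wrist0.png

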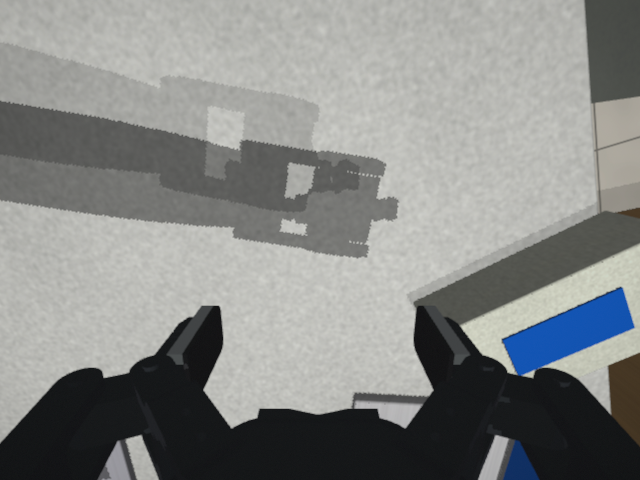

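Run:
```python
import cv2
a=cv2.imread("pics/top0.png")
cv2.imwrite("pics/tg.png",cv2.resize(a[215:305,350:470],None,fx=6,fy=6,interpolation=cv2.INTER_CUBIC))
cv2.imwrite("pics/ts.png",cv2.resize(a[255:375,180:280],None,fx=5,fy=5,interpolation=cv2.INTER_CUBIC))
a=cv2.imread("pics/scene0.png")
cv2.imwrite("pics/sg.png",cv2.resize(a[260:365,195:295],None,fx=5.5,fy=5.5,interpolation=cv2.INTER_CUBIC))
cv2.imwrite("pics/ss.png",cv2.resize(a[100:240,285:385],None,fx=4.2,fy=4.2,interpolation=cv2.INTER_CUBIC))
```

```text
(no output)
```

View pics/tg.png

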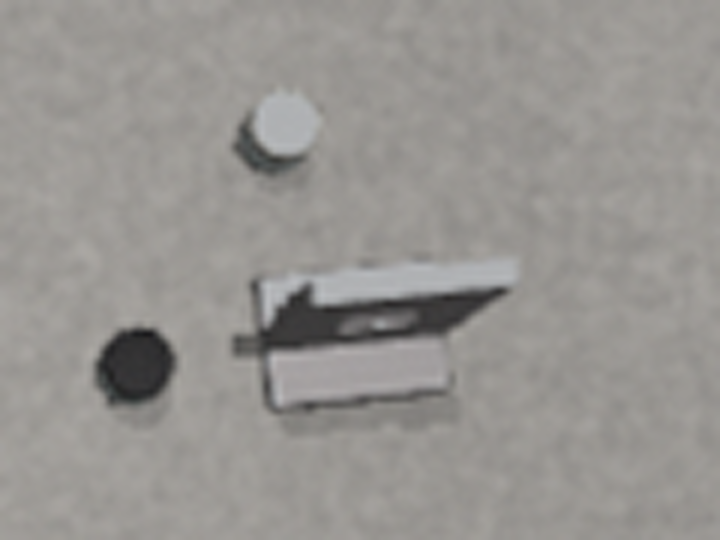

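View pics/ts.png

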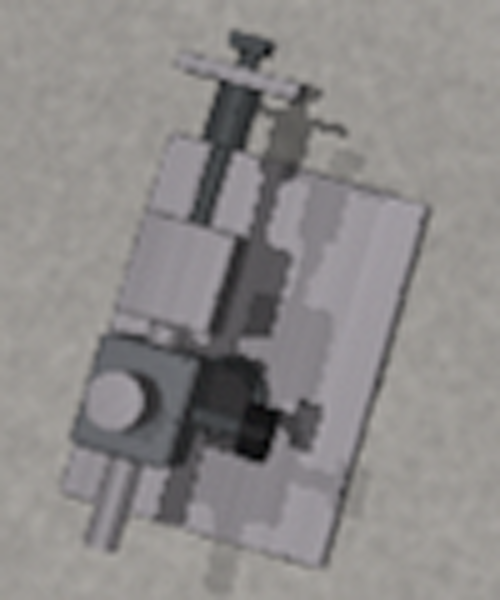

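View pics/sg.png

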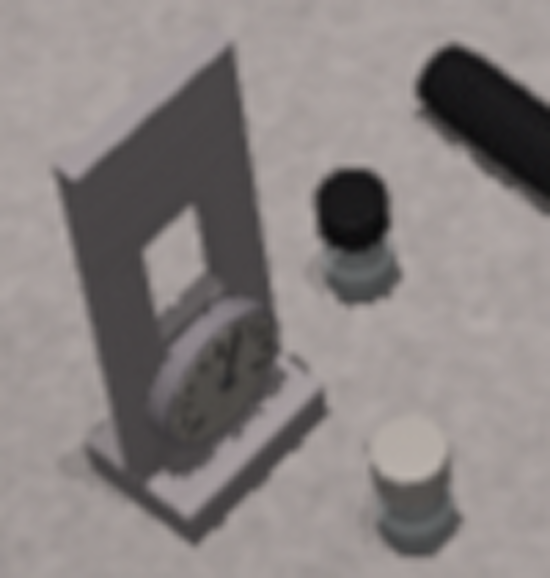

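View pics/ss.png

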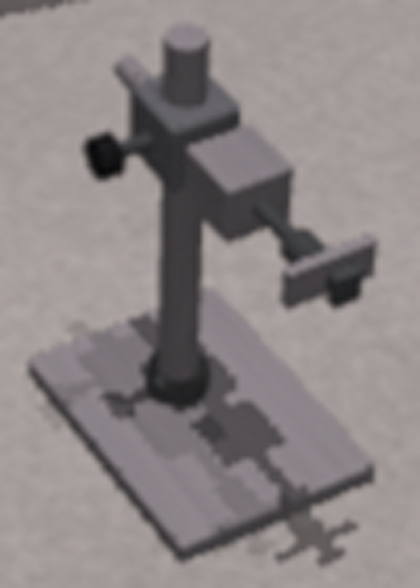

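```bash
cat > h.py <<'E'
import numpy as np
from plant import ctrl
from scipy.spatial.transform import Rotation as R
def cal(n):
    c=ctrl.get_calibration(n); K=np.array(c['camera_matrix'])
    if n!='wrist': return K,np.array(c['camera_from_world'])
    s=ctrl.get_state(); T=np.eye(4);T[:3,:3]=R.from_quat(s['tcp_rot']).as_matrix();T[:3,3]=s['eef_pos']
    return K,np.linalg.inv(T@np.array(c['mount']))
def ray(kc,uv):
    K,T=kc; d=T[:3,:3].T@np.linalg.solve(K,[uv[0],uv[1],1.]); return -T[:3,:3].T@T[:3,3],d/np.linalg.norm(d)
def plane(kc,uv,z):
    o,d=ray(kc,uv); return o+d*(z-o[2])/d[2]
def tri(kc1,u1,kc2,u2):
    o1,d1=ray(kc1,u1);o2,d2=ray(kc2,u2)
    s=np.linalg.lstsq(np.c_[d1,-d2],o2-o1,rcond=None)[0]
    a=o1+s[0]*d1;b=o2+s[1]*d2
    return (a+b)/2,np.linalg.norm(a-b)
def proj(kc,p):
    K,T=kc;q=K@(T[:3,:3]@np.asarray(p)+T[:3,3]);return q[:2]/q[2]
E
python3 - <<'E'
from h import *
np.set_printoptions(precision=4,suppress=True)
t=cal('top');s=cal('scene')
T=lambda u,v,k,o:(o[0]+u/k,o[1]+v/k)
tg=lambda u,v:T(u,v,6,(350,215)); ts=lambda u,v:T(u,v,5,(180,255))
sg=lambda u,v:T(u,v,5.5,(195,260)); ss=lambda u,v:T(u,v,4.2,(285,100))
print('foot top:',[plane(t,tg(*p),.018)[:2] for p in[(270,408),(450,390),(255,280)]])
print('foot sc (z.018 L-back, front-left,front-right; z0 front)',plane(s,sg(85,440),.018),plane(s,sg(193,525),.018),plane(s,sg(325,385),.018),plane(s,sg(195,545),0))
print('plate top: top',plane(t,tg(517,260),.17),plane(t,tg(512,290),.17),'scene',plane(s,sg(55,168),.17),plane(s,sg(232,42),.17),plane(s,sg(72,182),.17),plane(s,sg(238,55),.17))
B=[plane(t,ts(*p),.012) for p in[(175,135),(430,205),(325,567),(65,490)]]
print('base top',B)
B2=[plane(s,ss(*p),.012) for p in[(30,365),(180,550),(373,467),(210,290)]]
print('base sc',B2)
for B_ in (B,):
  f=(B[0]+B[1])/2;b=(B[2]+B[3])/2;d=f-b;print('yaw',np.degrees(np.arctan2(d[1],d[0])),np.linalg.norm(d),np.linalg.norm(B[0]-B[1]))
print('post',tri(t,ts(115,400),s,ss(187,33)))
print('keeperL/R',tri(t,ts(178,58),s,ss(375,240)),tri(t,ts(300,92),s,ss(285,275)))
print('lip top',tri(t,ts(250,38),s,ss(345,278)))
for n,p in dict(wb=(311,183),wm=(346,187),ws=(371,179),va=(397,236),vb=(372,275)).items(): print(n,plane(t,p,.04))
E
```

```text
foot top: [array([ 0.5267, -0.1142]), array([ 0.5334, -0.174 ]), array([ 0.5695, -0.1093])]
foot sc (z.018 L-back, front-left,front-right; z0 front) [ 0.5388 -0.175   0.018 ] [ 0.5841 -0.1708  0.018 ] [ 0.5751 -0.1115  0.018 ] [ 0.5803 -0.1693  0.    ]
plate top: top [ 0.5589 -0.1719  0.17  ] [ 0.5501 -0.1704  0.17  ] scene [ 0.5568 -0.1735  0.17  ] [ 0.5571 -0.1137  0.17  ] [ 0.5635 -0.1732  0.17  ] [ 0.5616 -0.1154  0.17  ]
base top [array([0.5245, 0.2486, 0.012 ]), array([0.4977, 0.1442, 0.012 ]), array([0.3543, 0.1818, 0.012 ]), array([0.3826, 0.2867, 0.012 ])]
base sc [array([0.3635, 0.179 , 0.012 ]), array([0.5029, 0.1416, 0.012 ]), array([0.5309, 0.2458, 0.012 ]), array([0.3882, 0.2832, 0.012 ])]
yaw -14.849799831645287 0.1475738437165677 0.10776930452331164
post (array([0.4213, 0.2232, 0.2157]), np.float64(0.0017838283575113637))
keeperL/R (array([0.5397, 0.2152, 0.1755]), np.float64(0.001562274033700855)) (array([0.5282, 0.1717, 0.1759]), np.float64(0.0015474384816157017))
lip top (array([0.5465, 0.1896, 0.1748]), np.float64(5.766551317612848e-05))
wb [0.7248 0.0563 0.04  ]
wm [ 0.7171 -0.0144  0.04  ]
ws [ 0.7341 -0.0646  0.04  ]
va [ 0.6183 -0.1164  0.04  ]
vb [ 0.5401 -0.0671  0.04  ]
```

Run:
```python
from h import *
np.set_printoptions(precision=4,suppress=True)
s=ctrl.get_state();M=R.from_quat(s['tcp_rot']).as_matrix();print(M,s['qpos'],s['time'])
K,T=cal('wrist');print(np.linalg.inv(T)[:3])
```

```text
[[-0.0008 -0.9536  0.301 ]
 [-0.0017  0.301   0.9536]
 [-1.      0.0003 -0.0019]] [ 1.115   0.287   1.5778 -0.      1.2786 -0.15  ] 0.15
[[ 0.3011  0.9098  0.2856  0.1278]
 [ 0.9536 -0.2866 -0.0922  0.6656]
 [-0.002   0.3001 -0.9539  0.3745]]
```

move_arm(
  commands=[-0.3,-0.93,-0.66,0,-0.3,-0.93,-0.66,0,-0.3,-0.93,-0.66,0,-0.3,-0.93,-0.66,0,-0.3,-0.93,-0.66,0,-0.3,-0.93,-0.66,0,-0.3,-0.93,-0.66,0,-0.3,-0.93,-0.66,0,0,-0.93,-0.66,0,0,-0.93,-0.66,0,0,-0.93,-0.66,0,0,-0.93,-0.66,0,0,-0.93,-0.66,0,0,-0.93,-0.66,0,0,-0.93,-0.66,0,0,-0.93,-0.66,0,0,-0.93,-0.66,0,0,-0.93,-0.66,0,0,-0.93,-0.66,0,0,-0.93,-0.66,0],
)

```text
time: 2.65
eef_pos: [0.5475, 0.1882, 0.3049]
tcp_rot: [-0.418, 0.571, 0.418, 0.57]
contact_force: [0.6, -0.4, 0.6]
opening: 0.999
```

move_arm(
  commands=[0,0,0,1,0,0,0,1,0,0,0,1,0,0,0,1,0,0,0,1,0,0,0,1,0,0,0,1,0,0,0,1,0,0,0,1,0,0,0,1,0,0,0,1,0,0,0,1,0,0,0,1,0,0,0,1,0,0,0,1,0,0,0,1,0,0,0,1,0,0,0,0.5,0,0,0,0],
)

```text
time: 5.03
eef_pos: [0.547, 0.189, 0.3049]
tcp_rot: [0.092, 0.701, -0.092, 0.701]
contact_force: [0.1, -0.3, -0.2]
opening: 0.996
```

Run:
```python
from h import *
import cv2
np.set_printoptions(precision=4,suppress=True)
s=ctrl.get_state();print(s['time'],s['eef_pos'],R.from_quat(s['tcp_rot']).as_matrix())
np.savez('pics/w1.npz',T=cal('wrist')[1])
cv2.imwrite('pics/w1.png',ctrl.read_camera('wrist')[:,:,::-1])
```

```text
5.025 [0.547  0.189  0.3049] [[-0.0007  0.2587  0.966 ]
 [-0.0001  0.966  -0.2587]
 [-1.     -0.0003 -0.0007]]
```

View pics/w1.png

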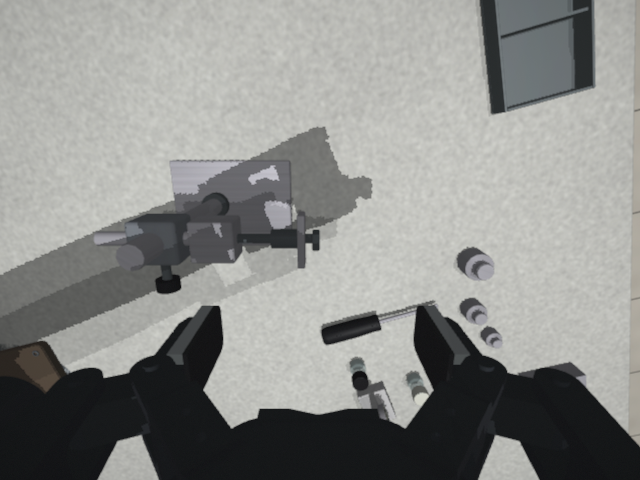

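move_arm(
  commands=[0,-1,0,0,0,-1,0,0,0,-1,0,0,0,-1,0,0,0,-1,0,0,0,0,0,0,0,0,0,0],
)

```text
time: 5.95
eef_pos: [0.515, 0.0686, 0.3054]
tcp_rot: [0.093, 0.701, -0.092, 0.701]
contact_force: [-0.7, 0.8, -0.0]
opening: 0.998
```

Run:
```python
from h import *
import cv2
np.savez('pics/w2.npz',T=cal('wrist')[1])
cv2.imwrite('pics/w2.png',ctrl.read_camera('wrist')[:,:,::-1])
a=cv2.imread('pics/w1.png');b=cv2.imread('pics/w2.png')
cv2.imwrite('pics/w1z.png',cv2.resize(a[150:280,160:335],None,fx=4,fy=4,interpolation=cv2.INTER_CUBIC))
cv2.imwrite('pics/w2z.png',cv2.resize(b[0:150,160:335],None,fx=4,fy=4,interpolation=cv2.INTER_CUBIC))
cv2.imwrite('pics/w2g.png',cv2.resize(b[180:300,270:430],None,fx=4,fy=4,interpolation=cv2.INTER_CUBIC))
```

```text
(no output)
```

View pics/w1z.png

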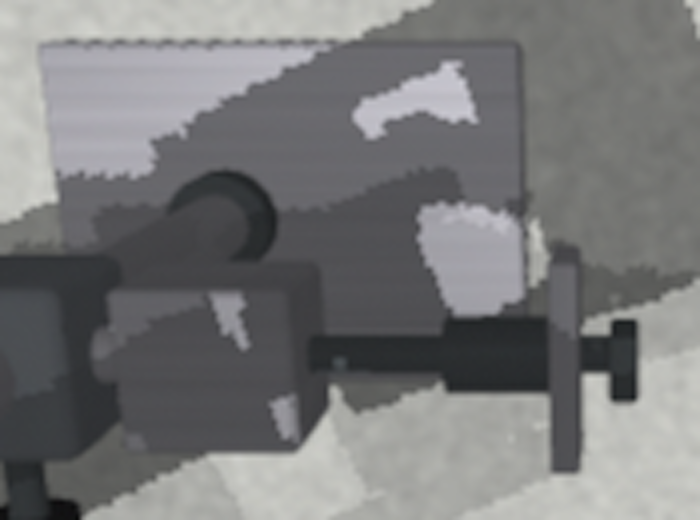

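View pics/w2z.png

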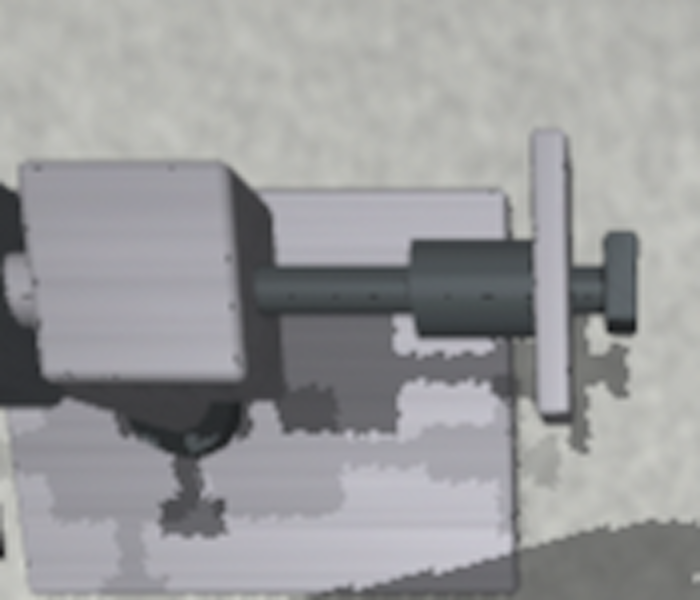

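View pics/w2.png

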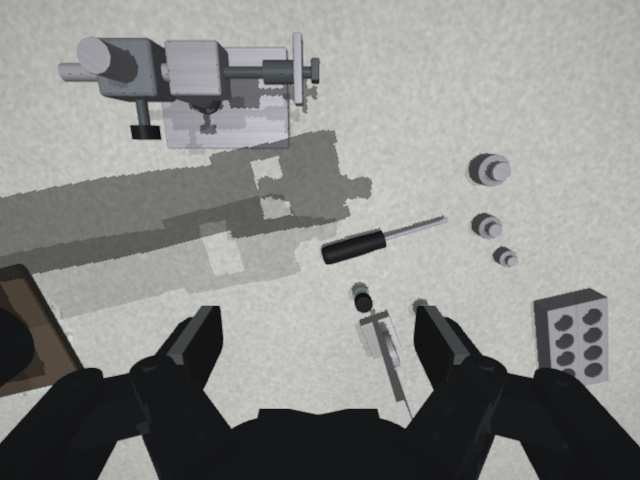

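Run:
```python
from h import *
np.set_printoptions(precision=4,suppress=True)
K=np.array(ctrl.get_calibration('wrist')['camera_matrix'])
k1=(K,np.load('pics/w1.npz')['T']);k2=(K,np.load('pics/w2.npz')['T'])
a=lambda u,v:(160+u/4-.4,150+v/4-.4); b=lambda u,v:(160+u/4-.4,v/4-.4)
yaw=np.radians(-15);M=np.array([[np.cos(yaw),-np.sin(yaw),0],[np.sin(yaw),np.cos(yaw),0],[0,0,1]])
P={}
P['kp_top_-y_front']=tri(k1,a(579,467),k2,b(570,411))
P['kp_top_-y_back']=tri(k1,a(552,467),k2,b(543,411))
P['lip_-y_top_out']=tri(k1,a(636,401),k2,b(637,328))
P['lip_+y_top_out']=tri(k1,a(636,325),k2,b(637,234))
P['lc_-y']=tri(k1,a(300,450),k2,b(243,379))
for n,v in P.items(): print(n,v[0],v[1],'stand-axes',M.T@v[0])
for n,p in {'w1 front+y':(k1,a(521,43)),'w1 back+y':(k1,a(40,45)),'w2 front-y':(k2,b(516,592)),'w2 front+y':(k2,b(505,190)),'w2 back-y':(k2,b(30,592))}.items():
    q=plane(*p,.012);print(n,q,M.T@q)
```

```text
kp_top_-y_front [0.5288 0.1708 0.1809] 0.00018995537824155798 stand-axes [0.4666 0.3018 0.1809]
kp_top_-y_back [0.5238 0.1721 0.1809] 0.0009407949501449135 stand-axes [0.4614 0.3018 0.1809]
lip_-y_top_out [0.5438 0.1809 0.1791] 0.00038483575173827036 stand-axes [0.4784 0.3155 0.1791]
lip_+y_top_out [0.5478 0.1957 0.1764] 0.0003914485626035232 stand-axes [0.4784 0.3308 0.1764]
lc_-y [0.4755 0.1901 0.1839] 0.0003598312776143462 stand-axes [0.4101 0.3067 0.1839]
w1 front+y [0.5256 0.2503 0.012 ] [0.4429 0.3778 0.012 ]
w1 back+y [0.3812 0.2884 0.012 ] [0.2936 0.3772 0.012 ]
w2 front-y [0.4966 0.1451 0.012 ] [0.4421 0.2687 0.012 ]
w2 front+y [0.5246 0.2503 0.012 ] [0.442  0.3776 0.012 ]
w2 back-y [0.3525 0.1837 0.012 ] [0.2929 0.2687 0.012 ]
```

View pics/w2g.png

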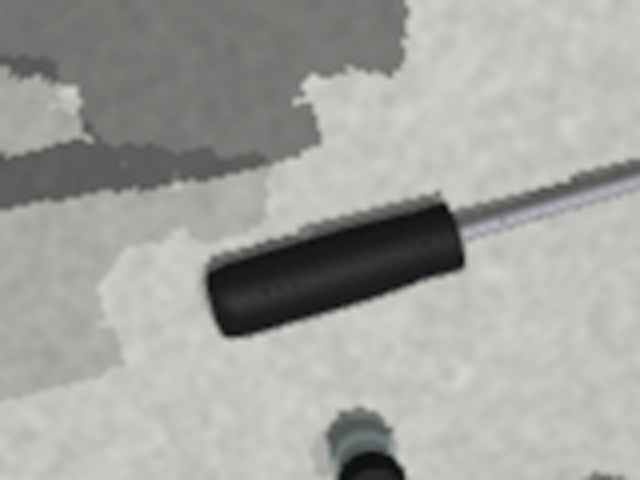

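move_arm(
  commands=[0,-0.97,0.45,0,0,-0.97,0.45,0,0,-0.97,0.45,0,0,-0.97,0.45,0,0,-0.97,0.45,0,0,-0.97,0.45,0,0,-0.97,0.45,0,0,-0.97,0.45,0,0,0,0,-0.8,0,0,0,-0.8,0,0,0,-0.8,0,0,0,-0.8,0,0,0,-0.8,0,0,0,0,0,0,0,0],
)

```text
time: 7.88
eef_pos: [0.5517, -0.142, 0.3052]
tcp_rot: [-0.031, 0.707, 0.031, 0.706]
contact_force: [-0.4, 0.3, -1.6]
opening: 0.997
```

Run:
```python
from h import *
import cv2
np.savez('pics/w3.npz',T=cal('wrist')[1])
b=ctrl.read_camera('wrist')[:,:,::-1]
cv2.imwrite('pics/w3.png',b)
cv2.imwrite('pics/w3z.png',cv2.resize(b[160:330,230:430],None,fx=4,fy=4,interpolation=cv2.INTER_CUBIC)[:600])
```

```text
(no output)
```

View pics/w3.png

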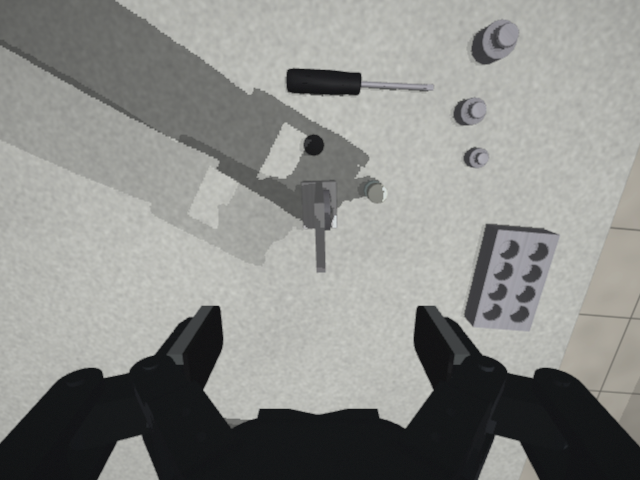

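View pics/w3z.png

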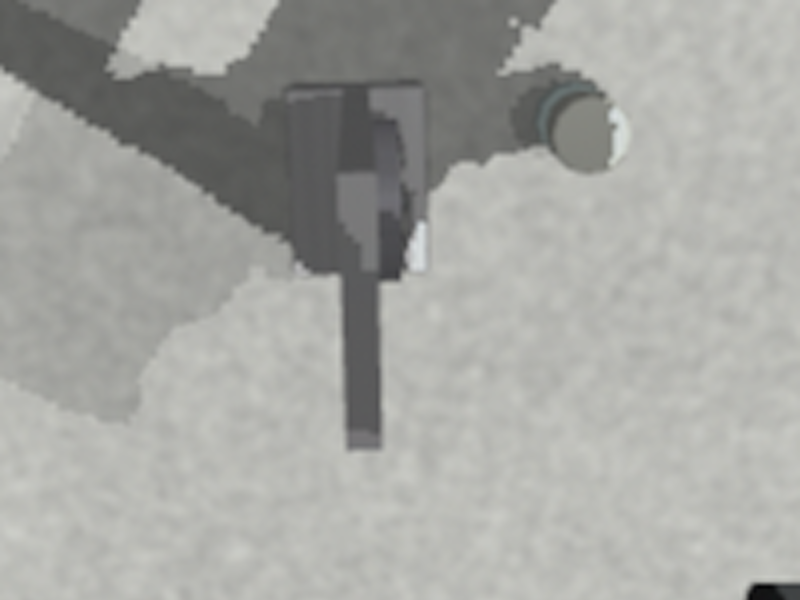

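Run:
```python
from h import *
np.set_printoptions(precision=4,suppress=True)
s=ctrl.get_state();Mt=R.from_quat(s['tcp_rot']).as_matrix()
K=np.array(ctrl.get_calibration('wrist')['camera_matrix'])
k=(K,np.load('pics/w3.npz')['T']);a=lambda u,v:(230+u/4-.4,160+v/4-.4)
c=[plane(k,a(*p),.17) for p in[(337,172),(379,172),(347,449),(381,449)]]
print(c, np.linalg.norm(c[0]-c[2]))
f=[plane(k,a(*p),.018) for p in[(286,90),(425,90),(428,270)]];print('foot',f)
m=(c[0]+c[1])/2;n=(c[2]+c[3])/2;ctr=(m+n)/2;d=m-n
print('centre',ctr,'yaw',np.degrees(np.arctan2(-d[0],d[1])),'tool yaw',np.degrees(np.arctan2(Mt[1,2],Mt[0,2])))
e=f[1]-f[0];print('foot yaw',np.degrees(np.arctan2(e[1],e[0])));e=f[1]-f[2];print(np.degrees(np.arctan2(-e[0],e[1])))
print('tool delta',Mt.T@(ctr-s['eef_pos']))
```

```text
[array([ 0.5438, -0.1133,  0.17  ]), array([ 0.5522, -0.1125,  0.17  ]), array([ 0.5509, -0.1731,  0.17  ]), array([ 0.5582, -0.1724,  0.17  ])] 0.06021854783452427
foot [array([ 0.5264, -0.1157,  0.018 ]), array([ 0.5696, -0.1119,  0.018 ]), array([ 0.5765, -0.1694,  0.018 ])]
centre [ 0.5513 -0.1428  0.17  ] yaw 6.256490126733934 tool yaw 4.968481977845981
foot yaw 4.95770132972992
6.860010050822573
tool delta [ 0.1352 -0.0008 -0.0004]
```

move_arm(
  commands=[1,0,0,-0.24,1,0,0,0,1,0,0,0,1,0,0,0,1,0,0,0,0.8,0,0,0,0.32,0,0,0,0,0,0,0,0,0,0,0],
)

```text
time: 9.05
eef_pos: [0.5522, -0.1427, 0.1536]
tcp_rot: [-0.038, 0.705, 0.038, 0.707]
contact_force: [-0.5, 0.3, 0.1]
opening: 1.005
```

move_arm(
  commands=[0,0,0,0,0,0,0,0,0,0,0,0,0,0,0,0,0,0,0,0,0,0,0,0,0,0,0,0,0,0,0,0],
  jaw=0,
  force=40,
)

```text
time: 10.05
eef_pos: [0.5516, -0.1425, 0.1523]
tcp_rot: [-0.038, 0.706, 0.038, 0.706]
contact_force: [0.5, -1.6, -0.2]
opening: 0.086
```

move_arm(
  commands=[-0.5,0,0,0,-1,0,0,0,-1,0,0,0,-1,0,0,0,-0.5,0,0,0,0,0,0,0.84,0,0,0,0.85,0,0,0,0.85,0,0,0,0.85,0,0,0,0.85,0,0,0,0,0,0,0,0],
)

```text
time: 11.55
eef_pos: [0.5512, -0.1423, 0.2518]
tcp_rot: [0.092, 0.701, -0.092, 0.701]
contact_force: [-0.4, -1.1, -4.8]
opening: 0.085
```

Run:
```python
from h import *
import cv2
s=ctrl.get_state();M=R.from_quat(s['tcp_rot']).as_matrix();print(s['eef_pos'],M,s['contact_force'],s['opening'])
b=ctrl.read_camera('wrist')[:,:,::-1]
cv2.imwrite('pics/w4.png',b)
cv2.imwrite('pics/s4.png',ctrl.read_camera('scene')[150:400,150:450,::-1])
```

```text
[ 0.55120341 -0.14225894  0.25182167] [[-1.03945586e-03  2.58132220e-01  9.66109040e-01]
 [ 5.01664940e-04  9.66109575e-01 -2.58131823e-01]
 [-9.99999334e-01  2.16346396e-04 -1.13372415e-03]] [-0.39317314 -1.07368837 -4.84478319] 0.08545102427302328
```

View pics/w4.png

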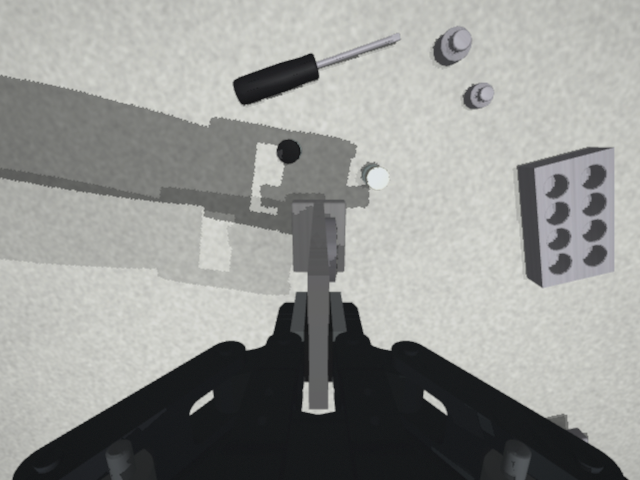

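View pics/s4.png

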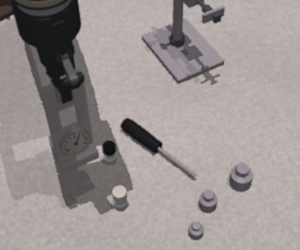

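move_arm(
  commands=[0,0.5,-0.07,0,0,0.94,-0.13,0,0,0.94,-0.13,0,0,0.94,-0.13,0,0,0.94,-0.13,0,0,0.94,-0.13,0,0,0.94,-0.13,0,0,0.94,-0.13,0,0,0.94,-0.13,0,0,0.94,-0.13,0,0,0.94,-0.13,0,0,0.94,-0.13,0,0,0.94,-0.13,0,0,0.94,-0.14,0,0.3,0,0,0,0.5,0,0,0,0.4,0,0,0,0.16,0,0,0,0,0,0,0,0,0,0,0],
)

```text
time: 14.15
eef_pos: [0.5916, 0.176, 0.2189]
tcp_rot: [0.093, 0.701, -0.092, 0.701]
contact_force: [-0.3, 0.0, -3.4]
opening: 0.089
```

```bash
cat > st.py <<'E'
from h import *
import sys,cv2
s=ctrl.get_state();M=R.from_quat(s['tcp_rot']).as_matrix();y=np.radians(-15);S=np.array([[np.cos(y),-np.sin(y),0],[np.sin(y),np.cos(y),0],[0,0,1]])
print('t',s['time'],"x'y'z",S.T@s['eef_pos'],'F stand',S.T@s['contact_force'],'yaw',np.degrees(np.arctan2(M[1,2],M[0,2])),s['opening'])
if len(sys.argv)>1:
    n=sys.argv[1]
    np.savez(f'pics/{n}.npz',T=cal('wrist')[1])
    b=ctrl.read_camera('wrist')[:,:,::-1];a=ctrl.read_camera('scene')[:,:,::-1]
    cv2.imwrite(f'pics/{n}.png',np.hstack([cv2.resize(b[120:440,140:440],(520,555)),cv2.resize(a[90:240,290:430],None,fx=2,fy=3.7)])[:,:800])
E
python3 st.py w5
```

```text
t 14.15 x'y'z [0.52585214 0.32309985 0.21889347] F stand [-0.31902205 -0.06377755 -3.40770554] yaw -15.042164120933258 0.08909892587411816
```

View pics/w5.png

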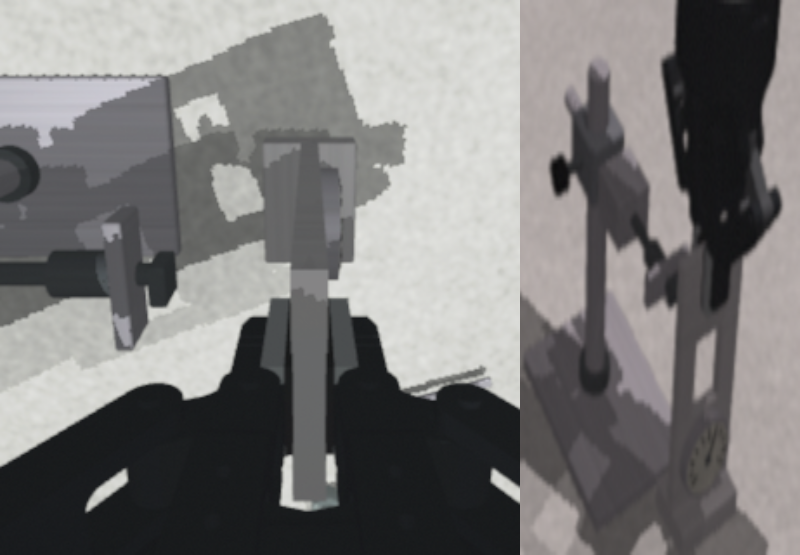

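move_arm(
  commands=[-0.15,0,0,0,0,0,-0.3,0,0,0,-0.4,0,0,0,-0.4,0,0,0,-0.3,0,0,0,-0.15,0,0,0,-0.15,0,0,0,-0.1,0,0,0,-0.1,0,0,0,-0.1,0,0,0,0,0,0,0,0,0],
)

```text
time: 15.75
eef_pos: [0.543, 0.1891, 0.2221]
tcp_rot: [0.092, 0.701, -0.092, 0.701]
contact_force: [-0.2, 0.2, -4.0]
opening: 0.085
```

```bash
python3 st.py w6
```

```text
t 15.75 x'y'z [0.47553095 0.32319614 0.22208874] F stand [-0.23742314  0.15822547 -3.99356454] yaw -15.026913731455414 0.08453571700383665
```

View pics/w6.png

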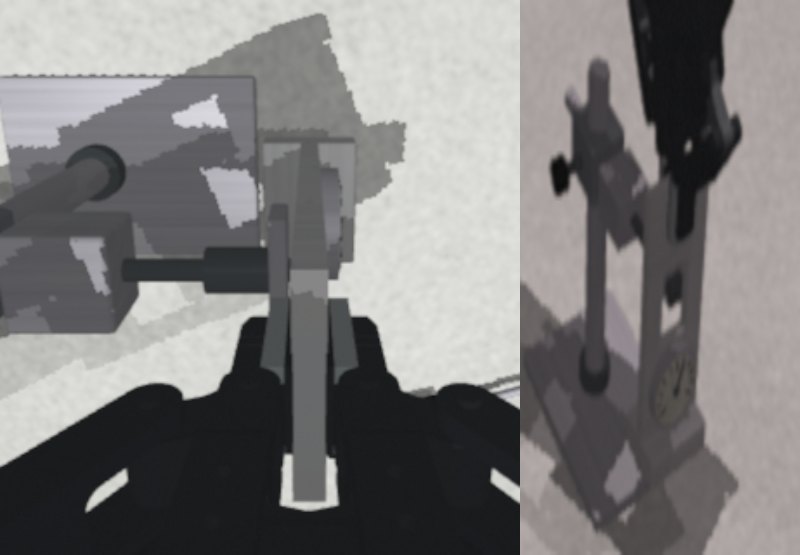

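move_arm(
  commands=[0,0,-0.08,0,0,0,-0.08,0,0,0,-0.06,0,0,0,0,0,0,0,0,0],
)

```text
time: 16.48
eef_pos: [0.5388, 0.1902, 0.2222]
tcp_rot: [0.092, 0.7, -0.092, 0.702]
contact_force: [4.4, -0.6, -6.7]
opening: 0.087
```

```bash
python3 st.py
```

```text
t 16.475 x'y'z [0.47125545 0.32315718 0.222243  ] F stand [ 4.42479371  0.53768323 -6.71913254] yaw -15.023949277309775 0.08658249279646246
```

move_arm(
  commands=[0,0,-0.08,0,0,0,-0.08,0,0,0,-0.06,0,0,0,0,0,0,0,0,0],
)

```text
time: 17.1
eef_pos: [0.5347, 0.1913, 0.2224]
tcp_rot: [0.092, 0.698, -0.093, 0.704]
contact_force: [8.6, -1.7, -8.4]
opening: 0.086
```

```bash
python3 st.py
```

```text
t 17.1 x'y'z [0.46699759 0.32313022 0.22238928] F stand [ 8.77526911  0.62818679 -8.43434069] yaw -15.026736790874324 0.08585089783433933
```

move_arm(
  commands=[0.1,0,0,0,0.1,0,0,0,0.1,0,0,0,0.1,0,0,0,0,0,0,0],
)

```text
time: 17.73
eef_pos: [0.5361, 0.1916, 0.2154]
tcp_rot: [0.093, 0.697, -0.092, 0.705]
contact_force: [7.4, -2.1, -0.8]
opening: 0.086
```

```bash
python3 st.py w7
```

```text
t 17.725 x'y'z [0.46824058 0.32379999 0.21539306] F stand [ 7.67592734 -0.09800218 -0.81763095] yaw -15.02764080567449 0.08606363015207805
```

View pics/w7.png

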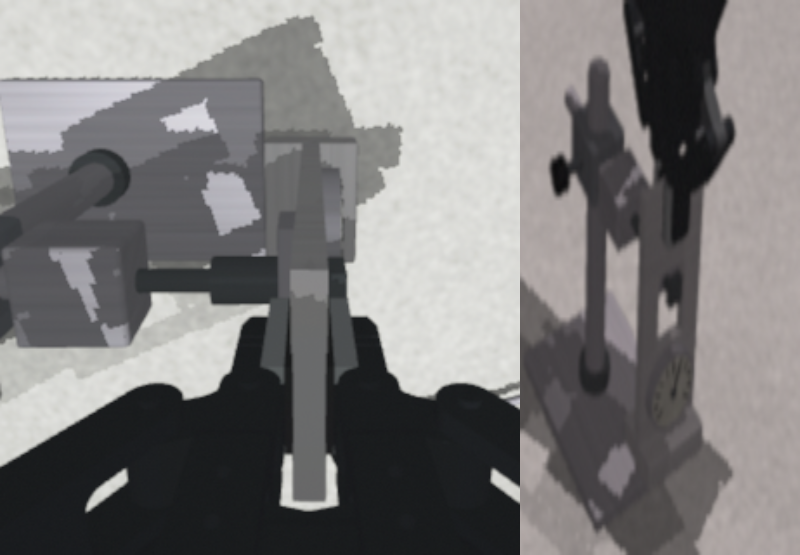

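move_arm(
  commands=[0,0,-0.08,0,0,0,0,0,0,0,0,0],
)

```text
time: 18.2
eef_pos: [0.5346, 0.1919, 0.2154]
tcp_rot: [0.093, 0.696, -0.092, 0.706]
contact_force: [7.7, -2.7, -0.7]
opening: 0.089
```

```bash
python3 st.py
```

```text
t 18.2 x'y'z [0.46666659 0.32375958 0.21543095] F stand [ 8.18653063 -0.62667647 -0.73023165] yaw -15.028375425814792 0.08931628133263264
```

move_arm(
  commands=[0.1,0,0,0,0,0,0,0],
)

```text
time: 18.45
eef_pos: [0.5348, 0.192, 0.2134]
tcp_rot: [0.093, 0.696, -0.092, 0.706]
contact_force: [8.2, -1.3, -1.4]
opening: 0.089
```

```bash
python3 st.py
```

```text
t 18.45 x'y'z [0.46689895 0.323865   0.21342105] F stand [ 8.23399811  0.84768194 -1.44359695] yaw -15.02770205335262 0.0885423127221683
```

move_arm(
  commands=[0.1,0,0,0,0,0,0,0],
)

```text
time: 18.7
eef_pos: [0.5349, 0.192, 0.211]
tcp_rot: [0.093, 0.696, -0.092, 0.706]
contact_force: [7.7, -2.3, -0.4]
opening: 0.086
```

```bash
python3 st.py w8
```

```text
t 18.7 x'y'z [0.46696809 0.3239425  0.21102588] F stand [ 8.02191992 -0.22339706 -0.36520288] yaw -15.031622961110354 0.08551673279514016
```

View pics/w8.png

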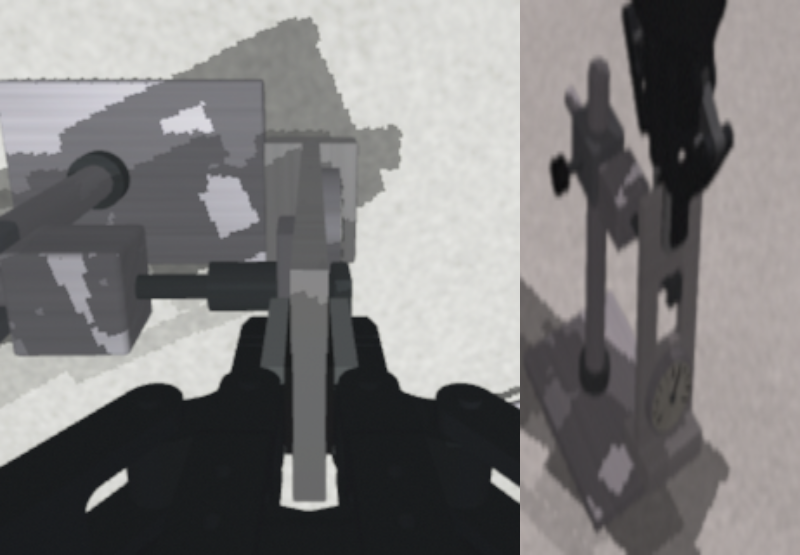

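move_arm(
  commands=[0.1,0,0,0,0,0,0,0],
)

```text
time: 19.05
eef_pos: [0.5349, 0.1921, 0.2086]
tcp_rot: [0.093, 0.696, -0.092, 0.706]
contact_force: [8.5, -1.2, 1.0]
opening: 0.087
```

```bash
python3 st.py
```

```text
t 19.05 x'y'z [0.46697164 0.3239833  0.20855044] F stand [8.53664545 1.07139507 1.04317966] yaw -15.033215876516834 0.08660138452120465
```

move_arm(
  commands=[0.1,0,0,0,0,0,0,0],
)

```text
time: 19.3
eef_pos: [0.5349, 0.1921, 0.206]
tcp_rot: [0.093, 0.696, -0.092, 0.706]
contact_force: [7.5, -2.3, 0.6]
opening: 0.085
```

```bash
python3 st.py
```

```text
t 19.3 x'y'z [0.46698994 0.3240035  0.20603497] F stand [ 7.88480606 -0.29850699  0.56317472] yaw -15.034894556587297 0.0845187500260876
```

move_arm(
  commands=[0.06,0,0,0,0,0,0,0],
)

```text
time: 19.55
eef_pos: [0.5352, 0.1921, 0.205]
tcp_rot: [0.093, 0.696, -0.092, 0.706]
contact_force: [7.6, -2.5, 1.2]
opening: 0.083
```

```bash
python3 st.py
```

```text
t 19.55 x'y'z [0.46721756 0.32405757 0.20495781] F stand [ 7.98795021 -0.45433661  1.19888576] yaw -15.030618641705253 0.08344037826889653
```

move_arm(
  commands=[0.06,0,0,0,0,0,0,0],
)

```text
time: 19.8
eef_pos: [0.5353, 0.1921, 0.2046]
tcp_rot: [0.093, 0.696, -0.092, 0.706]
contact_force: [6.7, -2.1, 5.6]
opening: 0.087
```

```bash
python3 st.py
```

```text
t 19.8 x'y'z [0.46729937 0.32413031 0.20461717] F stand [ 6.98597359 -0.29629983  5.58035206] yaw -15.021995095886435 0.08650729592427253
```

move_arm(
  commands=[0,0,0.08,0,0,0,0.08,0,0,0,0.04,0,0,0,0,0],
)

```text
time: 20.3
eef_pos: [0.5381, 0.1914, 0.2044]
tcp_rot: [0.093, 0.698, -0.092, 0.704]
contact_force: [0.7, -2.1, 7.6]
opening: 0.083
```

```bash
python3 st.py
```

```text
t 20.3 x'y'z [0.47019252 0.3241424  0.20436935] F stand [ 1.25033287 -1.83490729  7.60344459] yaw -15.023924436988388 0.08307782314234329
```

move_arm(
  commands=[-0.06,0,0,0,0,0,0,0],
)

```text
time: 20.55
eef_pos: [0.538, 0.1914, 0.2044]
tcp_rot: [0.093, 0.698, -0.092, 0.704]
contact_force: [3.5, -1.7, 7.2]
opening: 0.086
```

move_arm(
  commands=[0,0,0,0,0,0,0,0,0,0,0,0,0,0,0,0,0,0,0,0],
  jaw=36,
)

```text
time: 21.18
eef_pos: [0.535, 0.1912, 0.2003]
tcp_rot: [0.092, 0.701, -0.092, 0.701]
contact_force: [0.6, 0.5, -0.2]
opening: 0.42
```

```bash
python3 st.py w9
```

```text
t 21.175 x'y'z [0.46722921 0.32317573 0.20029369] F stand [ 0.42320108  0.66914072 -0.18511085] yaw -15.019394216128493 0.42025557519742907
```

View pics/w9.png

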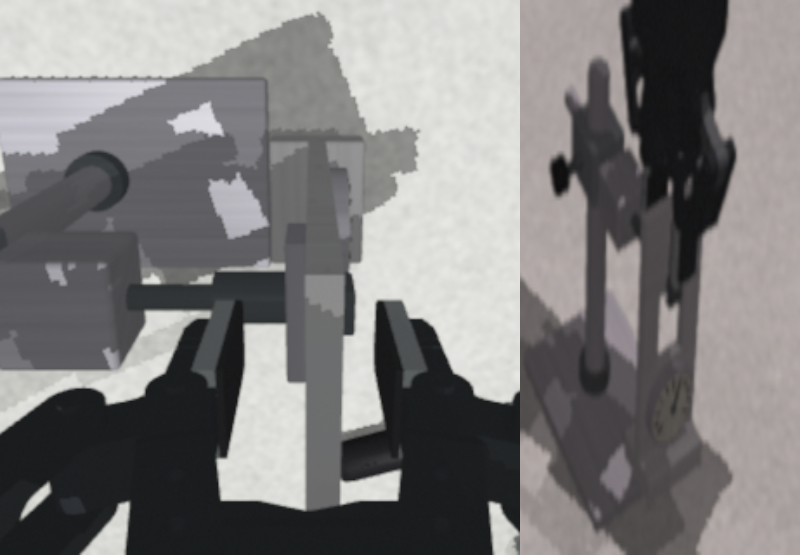

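move_arm(
  commands=[-0.4,0,0,0,-0.8,0,0,0,-1,0,0,0,-1,0,0,0,-1,0,0,0,-1,0,0,0,-0.6,0,0,0,0,0,0,0,0,0,0,0],
)

```text
time: 22.4
eef_pos: [0.5348, 0.1911, 0.3446]
tcp_rot: [0.092, 0.702, -0.093, 0.7]
contact_force: [-0.0, 0.6, -1.0]
opening: 0.422
```

Run:
```python
from h import *
import cv2
np.savez('pics/w10.npz',T=cal('wrist')[1])
b=ctrl.read_camera('wrist')[:,:,::-1];a=ctrl.read_camera('scene')[:,:,::-1]
cv2.imwrite('pics/w10.png',cv2.resize(b[150:350,200:440],None,fx=3,fy=3,interpolation=cv2.INTER_CUBIC))
cv2.imwrite('pics/s10.png',a)
```

```text
(no output)
```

View pics/w10.png

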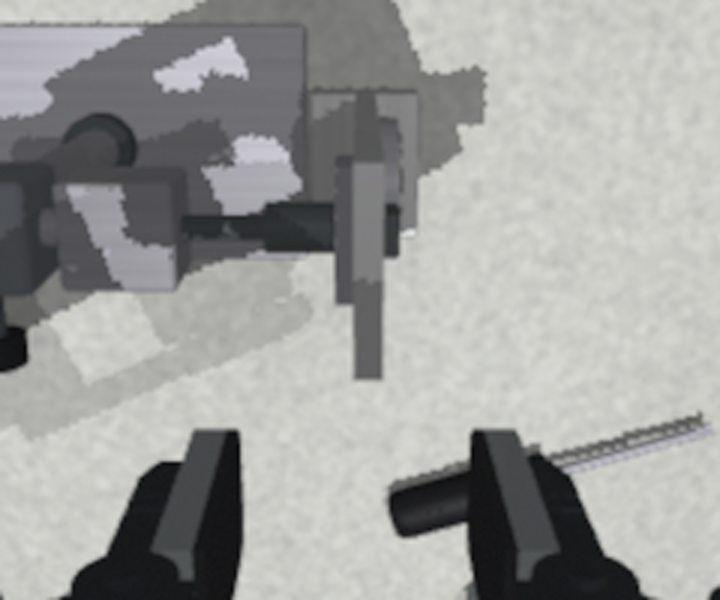

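View pics/s10.png

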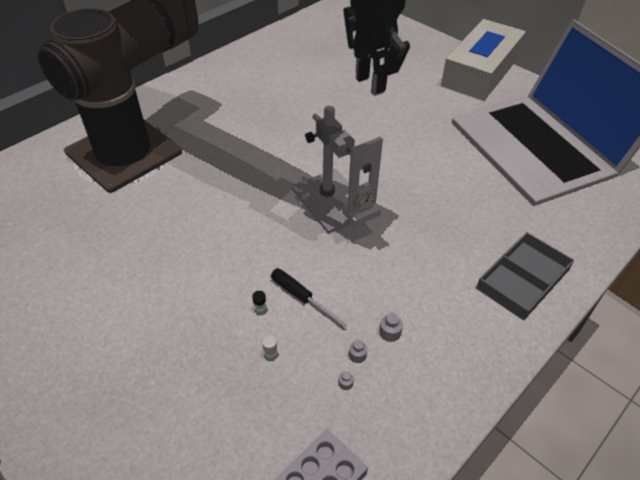

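Run:
```python
from h import *
K=np.array(ctrl.get_calibration('wrist')['camera_matrix']);k=(K,np.load('pics/w10.npz')['T'])
y=np.radians(-15);S=np.array([[np.cos(y),-np.sin(y),0],[np.sin(y),np.cos(y),0],[0,0,1]])
for z in(.2226,.23):
  for p in[(355,163),(383,163),(355,378),(383,378)]: print(z,S.T@plane(k,(200+p[0]/3-.4,150+p[1]/3-.4),z)-[.4825,.3232,0])
s=ctrl.get_state();print(s['time']); ctrl.sign_off()
```

```text
0.2226 [-0.01730208  0.02961302  0.2226    ]
0.2226 [-0.01011971  0.02961016  0.2226    ]
0.2226 [-0.01732844 -0.02987245  0.2226    ]
0.2226 [-0.00964188 -0.02987524  0.2226    ]
0.23 [-0.01729998  0.03094283  0.23      ]
0.23 [-0.01032832  0.03094006  0.23      ]
0.23 [-0.01732556 -0.02679745  0.23      ]
0.23 [-0.00986451 -0.02680016  0.23      ]
22.5
the job is handed in; nothing more can be done
```

I hung the gauge on the hook with its dial facing outward and handed the job in at 22.5 s. I pushed the keeper back, lowered the plate behind the lip until the window's edge met the shank, and let go.

- **Hook position:** the wrist pictures put the true hook about 14 mm nearer the post and 11 mm lower than nominal. Feeling for it agreed: the keeper and the shank each met the plate within about 1 mm of where the pictures predicted.
- **Forces:** the sideways push peaked at about 8.8 N, which matches roughly 5 mm of keeper travel. The downward press on the shank was about 11 N. Each was under 15 N. Just before release both were acting together; I had no reading of the total contact force on the stand.
- **Last look:** the gauge hangs upright and square to the stand, at x about −13.6 mm and y about 0 in the stand's frame. Its window's top edge is at about z 173 mm. The keeper lies against the plate. The fingers are about 120 mm clear, and the other things on the bench looked unmoved.
- **Weak points:** x of −13.6 mm is inside the ±19 mm limit with about 5 mm to spare. z of 173 mm is about 3 mm above the lower limit of 170 mm. I did not measure the keeper's final travel, only saw it in the picture.
- **Disagreement:** the first fixed-camera estimate of the hook's height was about 5 mm lower than the wrist estimate. I used the wrist value, which the contact confirmed.

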